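# Snap a specimen tube into a sprung clip holder

### The arm

A 7-joint arm with a two-finger parallel gripper is mounted at the origin on the work surface. World frame = base frame: x ahead of the robot, y to its left, z up, the work surface at z = 0. Lengths are in m, angles in rad, forces in N, time in s.
With the tool pointing down it reaches from about 0.425 to 0.875 m from the base axis. Payload 4.7 kg.
Tool frame: the origin (TCP) lies at the very end of the fingers, on their centre line; the grasp point (between the pads) lies arm.tcp_to_grasp behind it (arm.tcp_to_grasp is the distance from the TCP to the grasp point, in m); z points along the fingers, y is the line along which they close (so a half turn about z gives the same grasp; the last joint's range is limited). The gripper opens to 85 mm and grips with 20 to 120 N. Pads are 22 mm wide; open, the fingers measure 114 mm over their backs; the gripper's body (76 mm by 85 mm) begins 54 mm behind the grasp point. The pads swing forward as they close: fully open they stand 13 mm farther back than shut.
Start: joints at [1.222, 0.321, -0.07, 1.45, 0.023, 1.371, -0.057], TCP at [0.231, -0.608, 0.231] pointing down, gripper open.
Joint ranges: [-2.86, 2.86], [-0.3, 2.09], [-1.38, 1.24], [0.06, 2.45], [-1.56, 4.7], [0.09, 2.05], [-2.69, 2.69]. Speed limits (rad/s): [2.57, 2.57, 3.14, 3.14, 3.14, 3.14, 3.14].

### API

Orientations are given as a unit quaternion [x, y, z, w].
In Python, from bench import readout, optics, ticket, look_for, spot_point, arm gives the robot as it stands.
- The arm moves only by the tool apply_moves, never from a script. Its arguments are lists of equal length, an entry for each row: "claw": the finger opening in m, from 0 to 0.0854; "dp": the shift along the tool's x, y, z in m, a list of three; "twist": the turn, a rotation vector about the tool's x, y, z in degrees, a list of three. A call has 1 to 8 rows; each row shifts and turns the commanded pose from where the row before left it, along the tool's axes as they then stand; what a row does not reach is not made up. A row lasts 1/10 s, in which the tool goes at most 50 mm and 8.59 degrees, less where a joint would pass 70% of its speed; a pose out of reach is approached as far as the arm can. A call with a gripper value outside its range is refused whole. The fingers move at their own pace and stop on an object; "force" is the grip in N (left out, the last holds). Time passes only in rows, so rows that do not move let the fingers close. It gives the time, the measured TCP pose, the force, the opening and the grip force at its end, in the units of the state.
- readout.state(): the state, without advancing time (a new reading comes with each control period).
- optics.grab_frame(name): name is "side" or "top"; returns a dict with "img" (420x560x3 uint8, red, green, blue), "z_map" (420x560 float32, m along the optical axis (not along the pixel's ray), 0 where there is no reading), "mtx" (3x3 intrinsics, pixels), "cam_to_world" (4x4, takes a point from camera to world coordinates). Camera axes: x right, y down, z forward; pixel columns grow to the right and rows downward; lengths in m; the calibration is good to about 2 mm. A picture is of the moment at which its call begins.
- ticket.hand_in(): hands the job in; it is judged then, once.
Trained networks look in a picture, given as the dict that the camera call returned (one of the last four; its "shot" number tells which), for a name from the list of things; names that differ only in an ending like _2 or _b are one class to them, and where a whole thing is asked for, a point or a joint stands for the part that bears it (a point fixed in the world has none). Each returns a list of dicts, best first, with "p" (0 to 1); they miss things now and then, are a little off and sometimes report something else, mostly with a low value. They report only what shows in the picture. A call takes as long as a camera call. They do not tell look-alikes from the thing itself.
- look_for(label, picture): "centre" ([x, y, z] in m, in world coordinates, good to about 4 mm: the middle of the surface that is visible of it).
- spot_point(label, picture): "centre" ([x, y, z] in m, in world coordinates, good to about 4 mm: a listed point, or the origin of a listed thing).
The state is a dict: "clock": time; "joints": joint angles; "qvel": joint speeds; "joint_torque": joint torques, N m; "eef_pos": TCP position; "eef_rot": TCP orientation; "ft_force": force on the tool from outside, world axes, zero at the start; "ft_torque": the same for the moment, N m; "width": opening from 0.0 (shut) to 1.0 (fully open); "grip_force": force on a finger pad.
Only numpy, scipy, OpenCV 4.12 (cv2) and the standard library are available. Lean on these libraries where they do the work, as an engineer would, in place of code of your own. Each camera call takes 0.05 s, during which the arm holds its last target. There are 200 camera calls.

### The job

Lift the capped specimen tube off its green rest and press it down between the spring fingers of both clips of the holder until it has snapped fully home on the pads, with its closed end (not the blue cap) pushed up against the orange end stop. It is thin glass: never press it against the holder with more than about 20 N, leave the neighbouring things alone, and let go of it at the end.

Things in the scene. Friction and masses are not known exactly. Their poses are not given: they have to be found in the camera images.
- tube: clear specimen tube with a blue screw cap, a cylinder 20 mm in diameter and 140 mm long, 40 to 85 g. Origin at its middle, on its axis; its own y axis runs along it, towards the cap (the cap is the last 20 mm at +y, same diameter). It starts lying level in the rest, so it is 20 mm wide to a gripper that closes across it.
- tube_foot (a point): centre of the tube's closed end face, at the far end from the cap (70 mm from the tube's origin along its -y)
- rest: green rest, fixed to the table: plate 80 x 150 x 8 mm with two V blocks 14 mm wide, at y = -50 and +50 mm, about 36 mm high, 86 mm free between them. Origin under its middle; the tube lies along its y axis, with its axis about 35 mm above the table, and may sit up to 6 mm off the middle along y.
- holder: holder, fixed to the table: black base plate 85 x 206 x 10 mm with two steel blocks 24 mm high at its ends; on springs it carries a saddle with two clips and an orange end stop. Origin under its middle, z up. The held tube lies along its y axis, closed end towards -y, cap towards +y. Between the clips 72 mm are free for a gripper that closes across the tube.
- clip_a (a point): middle of the clip near the end stop (y = -45 mm), on the seated tube's axis. A clip is 18 mm wide: two steel spring fingers, one each side, over a rubber pad. Lips 16 mm apart, 6 mm above the seated tube's axis, flared above to about 27 mm, top 85 mm above the table: the coming tube first meets them with its axis 12 to 14 mm above its seated place. They guide it in from 3 mm aside.
- clip_b (a point): middle of the other, equal clip (y = +45 mm), on the seated tube's axis. Pressing the tube into both clips takes about 7 to 14 N in all (it differs from start to start): the force climbs, falls sharply as the lips pass the tube's middle, and climbs again with the tube on the pads and the saddle on its buffer. 15 N of down force always seats it.
- seat (a point): point on the saddle where the tube's origin is when it is fully home: on both pads, closed end against the stop; 68 mm above the table, unloaded. y along the tube, z up. Only a bar 14 mm wide, 20 mm below, lies under the tube here. The saddle sinks softly (about 3 mm per newton after 1.5 N) onto a rubber buffer hidden 5 to 27 mm down (differs each time), then stops hard; unloaded it comes back up.
- stop (a point): middle of the orange end stop's face (36 mm wide, top 76 mm above the table) that the tube's closed end must meet; on the seated tube's axis, 70 mm from the seat along -y; it sinks with the saddle. Sliding the seated tube along the clips takes about 2 to 8 N.
- jar: amber jar with a white lid, 56 mm in diameter, 75 mm high, standing; origin under its middle. Bystander.
- sherd_box: open cardboard box, 100 x 75 x 28 mm, holding three sherds; origin under its middle. Bystander.
- brush: cleaning brush lying on the table, about 230 mm long, under 30 mm high, handle along its own -x. Bystander.
Things that resemble listed ones, but are neither listed nor needed, are in the scene too. Several things look just like the rest: the one meant starts farthest from the robot's base.

How it is judged:
On the way:
1. the tube is lifted clear of the rest (z of tube in the frame of rest above 0.07 m), for 0.1 s.
At the end, for the whole second after the job is handed in: The tube lies in both clips, its middle within 2 mm sideways and in height of the seated place and parallel to it within 0.04 rad, its closed end within 2.5 mm of the orange stop; it is at rest and let go (x of tube in the frame of seat between -0.002 and 0.002 m and z of tube in the frame of seat between -0.002 and 0.002 m and y of tube_foot in the frame of seat between -0.0725 and -0.0675 m and angle between the y axis of tube and the y axis of seat, either way round below 0.04 rad and linear speed of tube below 0.01 m/s); the robot touches nothing.
It fails at once if the tube carries more than 36 N in all where it touches the holder (your push plus the squeeze of the clips) (contact force between tube and holder above 36 N).
It fails at once if the robot itself pushes the holder with more than 15 N (contact force between the arm and holder above 15 N).
It fails at once if a bystander is moved by more than 15 mm (distance of any of jar, sherd_box, brush from where it was at the start of the episode above 0.015 m).
It also fails if it takes over 54 s, if anything falls off the work surface, if the arm or the gripper's body presses on something with over 40 N, if the wrist force passes 120 N, or if a joint passes its speed limit or range.

## Working session

There is one attempt and no reset: what is moved stays moved. The work goes in short steps, Python scripts to look and compute and a tool call to move; the robot and the scene stay as the last step left them, time stands still between calls to the robot, and variables do not carry over. Pictures are saved under pics/ and viewed, at most 10 in all, crops included, and the job is handed in when it is done.

Besides the shell and the picture viewer there is one more tool, called after ">>>" by a JSON object that holds its "api" and its "payload", one argument or row to a line. apply_moves: Moves the arm, as the interface text tells. Its arguments: {"type":"object","properties":{"claw":{"type":"array","items":{"type":"number"}},"dp":{"type":"array","items":{"type":"array","items":{"type":"number"}}},"twist":{"type":"array","items":{"type":"array","items":{"type":"number"}}},"force":{"type":"number"}},"required":["claw","dp","twist"]}

```bash
mkdir -p pics; ls; python3 - <<'E'
from bench import readout, optics, look_for, spot_point, arm
import cv2,numpy as np
print(arm.tcp_to_grasp); s=readout.state(); print(s)
ims=[]
for n in ("top","side"):
    f=optics.grab_frame(n); ims.append(f["img"]); cv2.imwrite(f"pics/{n}0.png",f["img"][:,:,::-1])
    print(n,f["cam_to_world"].round(3).tolist(),f["mtx"].tolist())
    for l in ("tube","rest","holder","jar","sherd_box","brush"):
        print(l,[(np.round(d["centre"],3).tolist(),round(d["p"],2)) for d in look_for(l,f)[:4]])
    for l in ("tube","tube_foot","rest","holder","clip_a","clip_b","seat","stop"):
        print("pt",l,[(np.round(d["centre"],3).tolist(),round(d["p"],2)) for d in spot_point(l,f)[:4]])
    np.savez(f"{n}0.npz",**{k:f[k] for k in("img","z_map","mtx","cam_to_world")})
E
```

```text
pics
0.0187
{'clock': 0.0, 'joints': array([ 1.22211943,  0.32183829, -0.07008086,  1.45166864,  0.02259283,
        1.37075948, -0.05685566]), 'qvel': array([-0.001183  , -0.00056537, -0.00154227, -0.00087916,  0.00089528,
       -0.00125398,  0.00050474]), 'joint_torque': array([ 1.42959498e-04, -4.93582678e+01, -3.82560650e-01, -3.14336157e+01,
        1.29248772e-02,  1.13856507e-02,  1.53277574e-05]), 'eef_pos': array([ 0.23043621, -0.60722381,  0.23021671]), 'eef_rot': array([ 9.83587449e-01,  1.80429599e-01, -2.14264352e-04, -9.18769909e-04]), 'ft_force': array([-0.30372129,  0.2846767 , -0.14311559]), 'ft_torque': array([-0.00056168,  0.00253583, -0.04402773]), 'grip_force': 0.0, 'width': 0.9962384271956781}
top [[-0.019, -0.984, 0.178, 0.246], [-1.0, 0.02, 0.003, 0.039], [-0.007, -0.178, -0.984, 1.44], [0.0, 0.0, 0.0, 1.0]] [[495.51269900715306, 0.0, 284.6146091275671], [0.0, 495.51269900715306, 213.4676020688525], [0.0, 0.0, 1.0]]
tube [([0.509, 0.18, 0.041], 0.76)]
rest [([0.498, 0.18, 0.007], 0.94), ([0.335, 0.185, 0.011], 0.91), ([0.202, 0.347, 0.008], 0.69), ([0.549, -0
[... 1174 characters left out ...]
ar [([0.722, 0.036, 0.048], 0.64)]
sherd_box [([0.75, 0.204, 0.015], 0.79)]
brush [([0.695, -0.171, 0.019], 0.86)]
pt tube [([0.509, 0.177, 0.036], 0.85), ([0.73, 0.021, -0.003], 0.34)]
pt tube_foot [([0.729, 0.018, -0.0], 0.73), ([0.521, 0.105, 0.036], 0.55), ([0.722, -0.177, 0.002], 0.47), ([0.551, -0.141, 0.001], 0.29)]
pt rest [([0.506, 0.184, 0.001], 0.71), ([0.206, 0.348, 0.003], 0.6), ([0.338, 0.19, -0.003], 0.55)]
pt holder [([0.553, -0.142, -0.002], 0.74)]
pt clip_a [([0.566, -0.097, 0.071], 0.77), ([0.538, -0.181, 0.065], 0.75)]
pt clip_b [([0.566, -0.097, 0.071], 0.77), ([0.538, -0.181, 0.065], 0.75)]
pt seat [([0.547, -0.143, 0.067], 0.95)]
pt stop [([0.526, -0.21, 0.064], 0.87)]
```

View pics/top0.png

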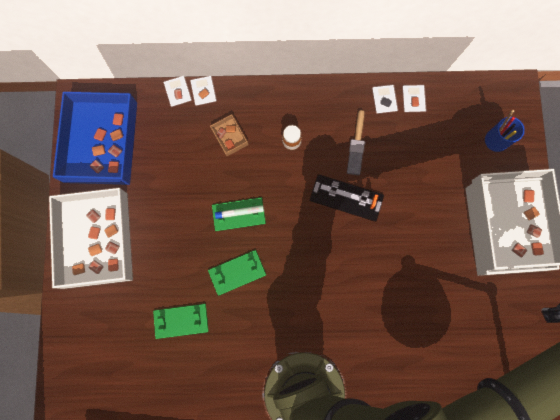

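View pics/side0.png

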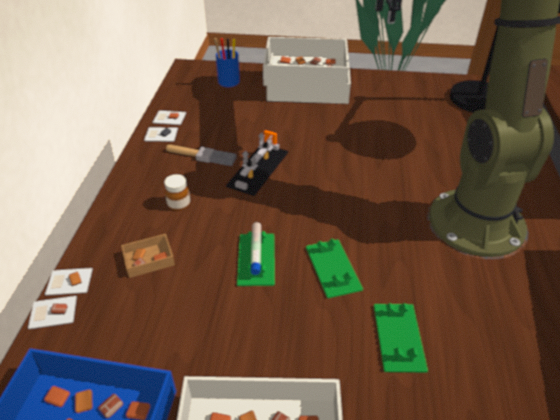

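The top view shows the tube at about (238,212), with its blue cap at (218,216), on the upper green rest. The holder is at (347,197) with its orange stop at (375,202). The side view agrees: cap at (256,268), stop at (270,135). Next I'll refine both from depth.

```bash
cat > h.py <<'E'
import numpy as np,cv2
def cloud(f):
    z=f["z_map"]; v,u=np.mgrid[:z.shape[0],:z.shape[1]]; K=f["mtx"]
    p=np.stack([(u-K[0,2])/K[0,0]*z,(v-K[1,2])/K[1,1]*z,z,np.ones_like(z)],-1)
    P=(p@np.asarray(f["cam_to_world"]).T)[...,:3]; P[z==0]=np.nan
    return P
def axis(p):
    c=p.mean(0); w,V=np.linalg.eigh(np.cov((p-c).T)); d=V[:,-1]; return c,d*np.sign(d[1]),w
E
python3 - <<'E'
from h import *
for n in("top","side"):
    f=np.load(n+"0.npz"); P=cloud(f); hsv=cv2.cvtColor(f["img"],cv2.COLOR_RGB2HSV)
    H,S,V=[hsv[...,i].astype(int) for i in range(3)]
    near=lambda c,r:np.hypot(P[...,0]-c[0],P[...,1]-c[1])<r
    green=(H>40)&(H<85)&(S>80)
    m=near((.509,.18),.1)&(P[...,2]>.025)&~green
    # tube: the light or blue pixels
    m&=(V>110)
    p=P[m]; c,d,w=axis(p[:,:2]); t=(p[:,:2]-c)@d; e=np.percentile(t,[1,99])
    print(n,"tube n",len(p),"z",np.percentile(p[:,2],[5,50,95]).round(3),"ang",np.degrees(np.arctan2(d[1],d[0])).round(1),"mid",(c+d*e.mean()).round(4),"len",np.ptp(e).round(3), "ends",(c+d*e[0]).round(4),(c+d*e[1]).round(4))
    b=m&(H>95)&(H<130)&(S>120); print(" blue",P[b].mean(0).round(4),b.sum())
    o=near((.527,-.207),.05)&(H<18)&(S>150)&(V>120)&(P[...,2]>.05)
    print(" orange",o.sum(),np.nanmedian(P[o],0).round(4),np.nanpercentile(P[o],[5,95],axis=0).round(3).tolist())
    q=near((.555,-.14),.13)&(P[...,2]>.004)&(P[...,2]<.016)&(V<70)
    r=cv2.minAreaRect((P[q][:,:2]*1000).astype(np.float32)); print(" base",q.sum(),r)
    k=near((.555,-.14),.07)&(P[...,2]>.055)&~o
    c,d,w=axis(P[k][:,:2]); print(" clips",k.sum(),c.round(4),np.degrees(np.arctan2(d[1],d[0])).round(1))
    # two clip clusters
    t=(P[k][:,:2]-c)@d
    for s in(t<-.015,t>.015):
        pp=P[k][s]; print("   clip",len(pp),pp.mean(0).round(4))
    im=f["img"]
    if n=="top": a=im[160:240,195:395]
    else: a=im[115:205,215:300]
    cv2.imwrite(f"pics/crop_{n}.png",cv2.resize(a,None,fx=4,fy=4,interpolation=cv2.INTER_CUBIC)[:,:,::-1])
E
```

```text
top tube n 330 z [0.036 0.043 0.048] ang 97.5 mid [0.5067 0.1748] len 0.137 ends [0.5157 0.1072] [0.4978 0.2425]
 blue [0.4986 0.2348 0.0435] 41
 orange 46 [ 0.5235 -0.2078  0.0744] [[0.509, -0.215, 0.058], [0.54, -0.202, 0.079]]
 base 1498 ((570.1747436523438, -127.97682189941406), (220.5410614013672, 240.28135681152344), 13.526324272155762)
 clips 131 [ 0.5513 -0.1385] 70.7
   clip 64 [ 0.5362 -0.1816  0.0714]
   clip 67 [ 0.5658 -0.0974  0.0707]
side tube n 443 z [0.035 0.043 0.047] ang 97.7 mid [0.506  0.1759] len 0.137 ends [0.5152 0.1079] [0.4969 0.2438]
 blue [0.4979 0.2372 0.0409] 84
 orange 96 [ 0.5214 -0.2074  0.0686] [[0.508, -0.215, 0.053], [0.539, -0.199, 0.077]]
 base 1093 ((568.4703979492188, -121.88961791992188), (217.3477783203125, 208.18389892578125), 88.20284271240234)
 clips 197 [ 0.5498 -0.1387] 70.8
   clip 97 [ 0.5346 -0.1819  0.0681]
   clip 100 [ 0.5646 -0.0969  0.0683]
```

View pics/crop_top.png

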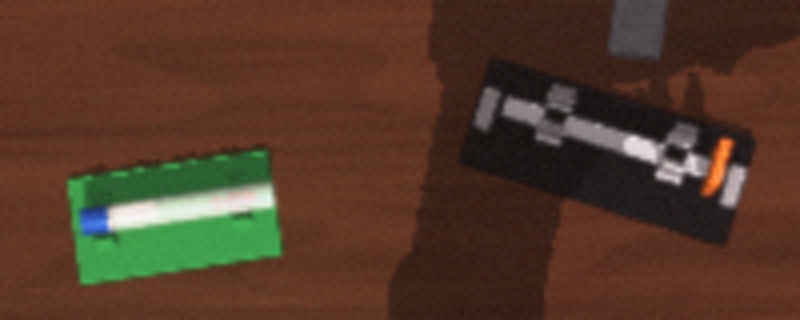

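The crop confirms it: cap end at (95,220), open orange stop at (718,165), clips at (557,112) and (678,155). From depth, the tube middle is about (0.5065, 0.1755) at 97.6°. The seat is about (0.552, -0.139) at 70.6°.

```bash
cat >> h.py <<'E'
from scipy.spatial.transform import Rotation as R
def plan(p0,q0,target,yaw,n):
    "rows of dp and twist-z (tool frame) from pose to target, tool down, tool x at yaw deg"
    r=R.from_quat(q0); p=np.array(p0,float); x=r.as_matrix()[:,0]
    y0=np.degrees(np.arctan2(x[1],x[0])); st=((yaw-y0+180)%360-180)/n; step=(np.array(target)-p)/n
    tilt=R.from_matrix(r.as_matrix())
    out=[]
    for i in range(n):
        d=np.round(r.inv().apply(step),3); out.append(d.tolist()); r=r*R.from_euler('z',-st,degrees=True)
    print("yaw",y0.round(2),"twist z/row",round(-st,2)); print(out)
E
python3 - <<'E'
from h import *; from bench import readout
s=readout.state(); q=s["eef_rot"];p=s["eef_pos"]
plan(p,q,[.60,-.25,.22],59,8)
r=R.from_euler('zx',[59,180],degrees=True).as_quat()
plan([.60,-.25,.22],r,[.5065,.1755,.15],97.6,9)
E
```

```text
yaw 20.79 twist z/row -4.78
[[0.059, -0.025, 0.001], [0.061, -0.02, 0.001], [0.062, -0.015, 0.001], [0.063, -0.01, 0.001], [0.064, -0.005, 0.001], [0.064, 0.001, 0.001], [0.064, 0.006, 0.001], [0.063, 0.011, 0.001]]
yaw -59.0 twist z/row -17.4
[[-0.046, -0.015, 0.008], [-0.039, -0.028, 0.008], [-0.029, -0.039, 0.008], [-0.016, -0.046, 0.008], [-0.002, -0.048, 0.008], [0.013, -0.047, 0.008], [0.026, -0.041, 0.008], [0.037, -0.031, 0.008], [0.045, -0.018, 0.008]]
```

>>> {"api": "apply_moves", "payload": {
  "claw": [0.085,0.085,0.085,0.085,0.085,0.085,0.085,0.085],
  "dp": [
    [0.043,-0.019,0],
    [0.044,-0.015,0],
    [0.045,-0.011,0],
    [0.045,-0.007,0],
    [0.046,-0.004,0],
    [0.046,0.001,0],
    [0.046,0.004,0],
    [0.046,0.008,0]
  ],
  "twist": [
    [0,0,-5],
    [0,0,-5],
    [0,0,-5],
    [0,0,-5],
    [0,0,-5],
    [0,0,-5],
    [0,0,-5],
    [0,0,-5]
  ],
  "force": 70
}}

```text
clock: 2.3
eef_pos: [0.4934, -0.3443, 0.2316]
eef_rot: [0.862, 0.507, 0.0, 0.0]
ft_force: [0.5, 0.0, 0.0]
width: 0.994
grip_force: 0.0
```

```bash
python3 - <<'E'
from h import *; from bench import readout
s=readout.state(); print(s["eef_pos"],s["eef_rot"])
plan(s["eef_pos"],s["eef_rot"],[.5065,.1755,.15],97.6,14)
E
```

```text
[ 0.49338701 -0.34427884  0.23163983] [8.61759518e-01 5.07316809e-01 1.94463377e-05 4.33240192e-04]
yaw 60.97 twist z/row -2.62
[[0.033, -0.017, 0.006], [0.034, -0.016, 0.006], [0.034, -0.014, 0.006], [0.035, -0.013, 0.006], [0.035, -0.011, 0.006], [0.036, -0.009, 0.006], [0.036, -0.008, 0.006], [0.037, -0.006, 0.006], [0.037, -0.004, 0.006], [0.037, -0.003, 0.006], [0.037, -0.001, 0.006], [0.037, 0.001, 0.006], [0.037, 0.002, 0.006], [0.037, 0.004, 0.006]]
```

>>> {"api": "apply_moves", "payload": {
  "claw": [0.085,0.085,0.085,0.085,0.085,0.085,0.085],
  "dp": [
    [0.033,-0.017,0.005],
    [0.034,-0.016,0.005],
    [0.034,-0.014,0.005],
    [0.035,-0.013,0.005],
    [0.035,-0.011,0.005],
    [0.036,-0.009,0.005],
    [0.036,-0.008,0.005]
  ],
  "twist": [
    [0,0,-2.6],
    [0,0,-2.6],
    [0,0,-2.6],
    [0,0,-2.6],
    [0,0,-2.6],
    [0,0,-2.6],
    [0,0,-2.6]
  ]
}}

```text
clock: 3.0
eef_pos: [0.4992, -0.0847, 0.1964]
eef_rot: [0.771, 0.637, 0.0, 0.0]
ft_force: [-0.4, 0.5, 0.5]
width: 0.993
grip_force: 0.0
```

>>> {"api": "apply_moves", "payload": {
  "claw": [0.085,0.085,0.085,0.085,0.085,0.085,0.085,0.06],
  "dp": [
    [0.037,-0.006,0.005],
    [0.037,-0.004,0.005],
    [0.037,-0.003,0.005],
    [0.037,-0.001,0.005],
    [0.037,0.001,0.005],
    [0.037,0.002,0.005],
    [0.037,0.004,0.005],
    [0,0,0]
  ],
  "twist": [
    [0,0,-2.6],
    [0,0,-2.6],
    [0,0,-2.6],
    [0,0,-2.6],
    [0,0,-2.6],
    [0,0,-2.6],
    [0,0,-2.6],
    [0,0,0]
  ]
}}

```text
clock: 3.8
eef_pos: [0.5052, 0.1803, 0.1612]
eef_rot: [0.658, 0.753, 0.001, -0.001]
ft_force: [-0.3, 0.7, -0.6]
width: 0.853
grip_force: 0.0
```

```bash
python3 - <<'E'
from h import *; from bench import readout
s=readout.state(); print(s["eef_pos"],s["eef_rot"],s["width"])
plan(s["eef_pos"],s["eef_rot"],[.5065,.1755,.0165],97.6,5)
E
```

```text
[0.50522982 0.1803319  0.16123341] [ 0.65782535  0.75316796  0.00126672 -0.00149032] 0.8531945290516878
yaw 97.73 twist z/row 0.03
[[-0.001, 0.0, 0.029], [-0.001, 0.0, 0.029], [-0.001, 0.0, 0.029], [-0.001, 0.0, 0.029], [-0.001, 0.0, 0.029]]
```

>>> {"api": "apply_moves", "payload": {
  "claw": [0.06,0.06,0.06,0.06,0.06,0.06,0.06,0.06],
  "dp": [
    [-0.005,0.001,0.025],
    [0,0,0.03],
    [0,0,0.03],
    [0,0,0.025],
    [0,0,0.02],
    [0,0,0.01],
    [0,0,0.004],
    [0,0,0]
  ],
  "twist": [
    [0,0,0],
    [0,0,0],
    [0,0,0],
    [0,0,0],
    [0,0,0],
    [0,0,0],
    [0,0,0],
    [0,0,0]
  ]
}}

```text
clock: 4.6
eef_pos: [0.5087, 0.1688, 0.0175]
eef_rot: [0.662, 0.75, 0.0, 0.0]
ft_force: [0.4, -0.4, -0.8]
width: 0.702
grip_force: 0.0
```

>>> {"api": "apply_moves", "payload": {
  "claw": [0.04,0.03,0.02,0.01,0.005,0.005,0.005,0.005],
  "dp": [
    [0,0,0],
    [0,0,0],
    [0,0,0],
    [0,0,0],
    [0,0,0],
    [0,0,0],
    [0,0,0],
    [0,0,0]
  ],
  "twist": [
    [0,0,0],
    [0,0,0],
    [0,0,0],
    [0,0,0],
    [0,0,0],
    [0,0,0],
    [0,0,0],
    [0,0,0]
  ],
  "force": 70
}}

```text
clock: 5.4
eef_pos: [0.5101, 0.1692, 0.0185]
eef_rot: [0.661, 0.75, 0.001, 0.001]
ft_force: [2.3, -0.7, 6.4]
width: 0.211
grip_force: 68.4
```

>>> {"api": "apply_moves", "payload": {
  "claw": [0.005,0.005,0.005,0.005,0.005,0.005,0.005],
  "dp": [
    [0,0,-0.01],
    [0,0,-0.025],
    [0,0,-0.03],
    [0,0,-0.03],
    [0,0,-0.03],
    [0,0,-0.015],
    [0,0,0]
  ],
  "twist": [
    [0,0,0],
    [0,0,0],
    [0,0,0],
    [0,0,0],
    [0,0,0],
    [0,0,0],
    [0,0,0]
  ]
}}

```text
clock: 6.1
eef_pos: [0.5092, 0.1694, 0.159]
eef_rot: [0.661, 0.75, 0.001, 0.001]
ft_force: [0.0, 0.2, -1.2]
width: 0.211
grip_force: 68.4
```

```bash
python3 - <<'E'
from h import *; from bench import readout,optics
s=readout.state(); print(s["eef_pos"],s["eef_rot"],s["ft_force"])
for n in("top","side"):
    f=optics.grab_frame(n); P=cloud(f); cv2.imwrite(f"pics/{n}1.png",f["img"][:,:,::-1])
    hsv=cv2.cvtColor(f["img"],cv2.COLOR_RGB2HSV); H,S,V=[hsv[...,i].astype(int) for i in range(3)]
    b=(np.hypot(P[...,0]-.505,P[...,1]-.2)<.1)&(P[...,2]>.09)&(H>95)&(H<130)&(S>120); print(n,"blue",np.nanmean(P[b],0).round(4),np.nanpercentile(P[b],[2,98],axis=0).round(4).tolist())
q=s["eef_pos"]+[0,0,0]
plan(q,s["eef_rot"],[.553,-.139,.15],70.6,14)
E
```

```text
[0.50916602 0.16941964 0.1590419 ] [0.66141757 0.75001644 0.00100535 0.0010621 ] [ 0.01392023  0.21170808 -1.19106529]
top blue [0.4937 0.2332 0.1983] [[0.4252, 0.1728, 0.1761], [0.5056, 0.2436, 0.5401]]
side blue [0.4968 0.2382 0.1791] [[0.4884, 0.2261, 0.1665], [0.5058, 0.2452, 0.1859]]
yaw 97.18 twist z/row 1.9
[[-0.022, 0.0, 0.001], [-0.022, 0.001, 0.001], [-0.022, 0.002, 0.001], [-0.022, 0.003, 0.001], [-0.022, 0.003, 0.001], [-0.022, 0.004, 0.001], [-0.022, 0.005, 0.001], [-0.022, 0.005, 0.001], [-0.021, 0.006, 0.001], [-0.021, 0.007, 0.001], [-0.021, 0.008, 0.001], [-0.021, 0.008, 0.001], [-0.02, 0.009, 0.001], [-0.02, 0.01, 0.001]]
```

>>> {"api": "apply_moves", "payload": {
  "claw": [0.005,0.005,0.005,0.005,0.005,0.005,0.005],
  "dp": [
    [-0.022,0.0,0.001],
    [-0.022,0.001,0.001],
    [-0.022,0.002,0.001],
    [-0.022,0.003,0.001],
    [-0.022,0.003,0.001],
    [-0.022,0.004,0.001],
    [-0.022,0.005,0.001]
  ],
  "twist": [
    [0,0,1.9],
    [0,0,1.9],
    [0,0,1.9],
    [0,0,1.9],
    [0,0,1.9],
    [0,0,1.9],
    [0,0,1.9]
  ]
}}

```text
clock: 6.9
eef_pos: [0.5306, 0.013, 0.1502]
eef_rot: [0.745, 0.667, -0.0, 0.0]
ft_force: [1.4, 0.4, 0.3]
width: 0.209
grip_force: 68.4
```

>>> {"api": "apply_moves", "payload": {
  "claw": [0.005,0.005,0.005,0.005,0.005,0.005,0.005,0.005],
  "dp": [
    [-0.022,0.005,0.001],
    [-0.021,0.006,0.001],
    [-0.021,0.007,0.001],
    [-0.021,0.008,0.001],
    [-0.021,0.008,0.001],
    [-0.02,0.009,0.001],
    [-0.02,0.01,0.001],
    [0,0,0.02]
  ],
  "twist": [
    [0,0,1.9],
    [0,0,1.9],
    [0,0,1.9],
    [0,0,1.9],
    [0,0,1.9],
    [0,0,1.9],
    [0,0,1.9],
    [0,0,0]
  ]
}}

```text
clock: 7.7
eef_pos: [0.5547, -0.145, 0.1252]
eef_rot: [0.818, 0.575, 0.001, 0.003]
ft_force: [-0.2, 0.5, -1.0]
width: 0.212
grip_force: 68.4
```

>>> {"api": "apply_moves", "payload": {
  "claw": [0.005,0.005,0.005,0.005],
  "dp": [
    [0,0,0.02],
    [0,0,0.01],
    [0,0,0],
    [0,0,0]
  ],
  "twist": [
    [0,0,0],
    [0,0,0],
    [0,0,0],
    [0,0,0]
  ]
}}

```text
clock: 8.1
eef_pos: [0.5529, -0.1392, 0.0938]
eef_rot: [0.816, 0.578, 0.0, 0.0]
ft_force: [0.8, 0.7, 0.2]
width: 0.206
grip_force: 68.4
```

```bash
python3 - <<'E'
from h import *; from bench import readout,optics,spot_point
s=readout.state(); print(s["eef_pos"],s["eef_rot"],s["ft_force"])
x=R.from_quat(s["eef_rot"]).as_matrix()[:,0]; print("yaw",np.degrees(np.arctan2(x[1],x[0])))
for n in("top","side"):
    f=optics.grab_frame(n); P=cloud(f); np.savez(f"{n}2.npz",**{k:f[k] for k in("img","z_map","mtx","cam_to_world")})
    hsv=cv2.cvtColor(f["img"],cv2.COLOR_RGB2HSV); H,S,V=[hsv[...,i].astype(int) for i in range(3)]
    near=np.hypot(P[...,0]-.552,P[...,1]+.139)<.11
    b=near&(P[...,2]>.06)&(P[...,2]<.14)&(H>95)&(H<130)&(S>120); print(n,"blue",b.sum(),np.nanmean(P[b],0).round(4) if b.any() else "")
    for l in("tube","tube_foot","seat","stop","clip_a","clip_b"):
        print(l,[(np.round(d["centre"],3).tolist(),round(d["p"],2)) for d in spot_point(l,f)[:2]])
    if n=="top": a=f["img"][150:240,290:410]
    else: a=f["img"][85:215,200:320]
    cv2.imwrite(f"pics/hov_{n}.png",cv2.resize(a,None,fx=4,fy=4,interpolation=cv2.INTER_CUBIC)[:,:,::-1])
a,b=[cv2.imread(f"pics/hov_{n}.png") for n in("top","side")]
w=np.zeros((520,960,3),np.uint8); w[:360,:480]=a; w[:520,480:]=b; cv2.imwrite("pics/hov.png",w[:,:].copy() if 0 else cv2.resize(w,(800,433)))
E
```

```text
[ 0.55291866 -0.13917832  0.0937602 ] [8.16202306e-01 5.77766153e-01 1.94994065e-04 1.70754692e-04] [0.78133162 0.72788476 0.18240752]
yaw 70.58716180403637
top blue 46 [ 0.5728 -0.0759  0.1179]
tube [([0.556, -0.129, 0.107], 0.46)]
tube_foot []
seat [([0.556, -0.136, 0.068], 0.48)]
stop []
clip_a [([0.567, -0.095, 0.068], 0.62)]
clip_b [([0.567, -0.095, 0.068], 0.62)]
side blue 51 [ 0.5721 -0.072   0.1152]
tube [([0.567, -0.096, 0.073], 0.5), ([0.555, -0.132, 0.11], 0.47)]
tube_foot [([0.535, -0.198, 0.11], 0.71)]
seat [([0.549, -0.142, 0.066], 0.67)]
stop [([0.528, -0.207, 0.065], 0.69), ([0.751, 0.211, 0.001], 0.2)]
clip_a [([0.568, -0.093, 0.069], 0.8)]
clip_b [([0.568, -0.093, 0.069], 0.8)]
```

View pics/hov.png

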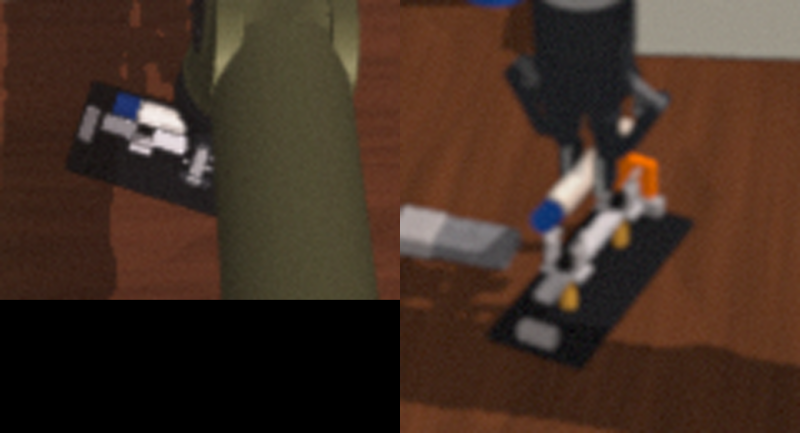

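The left panel (top) shows the cap at (127,104), over the line of the clips. The right panel (side) shows the tube from (547,215) to (630,125), above the clips and clear of the orange stop at (640,172). Alignment looks good to about 1 mm, so I'll descend.

>>> {"api": "apply_moves", "payload": {
  "claw": [0.005,0.005,0.005,0.005],
  "dp": [
    [-0.0015,0,0.01],
    [0,0,0.01],
    [0,0,0.005],
    [0,0,0]
  ],
  "twist": [
    [0,0,0],
    [0,0,0],
    [0,0,0],
    [0,0,0]
  ]
}}

```text
clock: 9.2
eef_pos: [0.5509, -0.1402, 0.0667]
eef_rot: [0.816, 0.578, -0.001, -0.001]
ft_force: [-0.2, 0.3, -1.3]
width: 0.207
grip_force: 68.4
```

>>> {"api": "apply_moves", "payload": {
  "claw": [0.005,0.005,0.005,0.005],
  "dp": [
    [0,0,0.002],
    [0,0,0.002],
    [0,0,0.002],
    [0,0,0]
  ],
  "twist": [
    [0,0,0],
    [0,0,0],
    [0,0,0],
    [0,0,0]
  ]
}}

```text
clock: 9.6
eef_pos: [0.552, -0.1404, 0.0625]
eef_rot: [0.816, 0.578, 0.0, 0.0]
ft_force: [-1.5, 0.8, 1.1]
width: 0.21
grip_force: 68.5
```

>>> {"api": "apply_moves", "payload": {
  "claw": [0.005,0.005,0.005,0.005],
  "dp": [
    [0,0,0.002],
    [0,0,0.002],
    [0,0,0],
    [0,0,0]
  ],
  "twist": [
    [0,0,0],
    [0,0,0],
    [0,0,0],
    [0,0,0]
  ]
}}

```text
clock: 10.0
eef_pos: [0.5517, -0.1403, 0.0583]
eef_rot: [0.816, 0.578, -0.0, -0.0]
ft_force: [-3.5, 0.9, 4.0]
width: 0.209
grip_force: 68.8
```

>>> {"api": "apply_moves", "payload": {
  "claw": [0.005,0.005,0.005],
  "dp": [
    [0,-0.001,0],
    [0,-0.0005,0],
    [0,0,0]
  ],
  "twist": [
    [0,0,0],
    [0,0,0],
    [0,0,0]
  ]
}}

```text
clock: 10.3
eef_pos: [0.551, -0.1402, 0.0585]
eef_rot: [0.816, 0.578, 0.0, 0.001]
ft_force: [0.3, 0.8, 2.3]
width: 0.212
grip_force: 68.7
```

```bash
python3 -c "
from bench import readout
import numpy as np
s=readout.state(); print(s['eef_pos'],s['ft_force'],s['ft_torque'])"
```

```text
[ 0.55103848 -0.14015628  0.05853468] [0.27151333 0.75453462 2.25187875] [0.07769951 0.00606196 0.05169748]
```

>>> {"api": "apply_moves", "payload": {
  "claw": [0.005,0.005,0.005,0.005],
  "dp": [
    [0,0,0.001],
    [0,0,0.001],
    [0,0,0.001],
    [0,0,0]
  ],
  "twist": [
    [0,0,0],
    [0,0,0],
    [0,0,0],
    [0,0,0]
  ]
}}

```text
clock: 10.7
eef_pos: [0.5513, -0.1402, 0.0561]
eef_rot: [0.816, 0.578, 0.0, 0.001]
ft_force: [-1.1, 0.1, 7.3]
width: 0.209
grip_force: 68.9
```

>>> {"api": "apply_moves", "payload": {
  "claw": [0.005,0.005,0.005,0.005],
  "dp": [
    [0,0,0.001],
    [0,0,0.001],
    [0,0,0.001],
    [0,0,0]
  ],
  "twist": [
    [0,0,0],
    [0,0,0],
    [0,0,0],
    [0,0,0]
  ]
}}

```text
clock: 11.1
eef_pos: [0.5513, -0.1402, 0.0533]
eef_rot: [0.816, 0.578, 0.0, 0.001]
ft_force: [-0.7, 0.7, 7.7]
width: 0.211
grip_force: 69.0
```

>>> {"api": "apply_moves", "payload": {
  "claw": [0.005,0.005,0.005],
  "dp": [
    [0,0,0.001],
    [0,0,0.001],
    [0,0,0]
  ],
  "twist": [
    [0,0,0],
    [0,0,0],
    [0,0,0]
  ]
}}

```text
clock: 11.4
eef_pos: [0.5511, -0.1402, 0.0507]
eef_rot: [0.816, 0.578, 0.0, 0.001]
ft_force: [-1.3, 1.4, 5.1]
width: 0.208
grip_force: 68.9
```

>>> {"api": "apply_moves", "payload": {
  "claw": [0.005,0.005,0.005],
  "dp": [
    [0,0,0.001],
    [0,0,0.001],
    [0,0,0]
  ],
  "twist": [
    [0,0,0],
    [0,0,0],
    [0,0,0]
  ]
}}

```text
clock: 11.7
eef_pos: [0.5508, -0.1402, 0.048]
eef_rot: [0.816, 0.578, 0.0, 0.0]
ft_force: [0.8, 0.4, 2.2]
width: 0.214
grip_force: 68.9
```

>>> {"api": "apply_moves", "payload": {
  "claw": [0.005,0.005,0.005],
  "dp": [
    [0,0,0.001],
    [0,0,0.001],
    [0,0,0]
  ],
  "twist": [
    [0,0,0],
    [0,0,0],
    [0,0,0]
  ]
}}

```text
clock: 12.0
eef_pos: [0.5508, -0.1402, 0.0463]
eef_rot: [0.816, 0.578, 0.0, 0.0]
ft_force: [1.9, -1.3, 3.6]
width: 0.209
grip_force: 69.0
```

>>> {"api": "apply_moves", "payload": {
  "claw": [0.005,0.005,0.005],
  "dp": [
    [0,0,0.001],
    [0,0,0.001],
    [0,0,0]
  ],
  "twist": [
    [0,0,0],
    [0,0,0],
    [0,0,0]
  ]
}}

```text
clock: 12.3
eef_pos: [0.5508, -0.1401, 0.0455]
eef_rot: [0.816, 0.578, -0.0, 0.0]
ft_force: [-1.9, -0.4, 9.5]
width: 0.206
grip_force: 69.6
```

>>> {"api": "apply_moves", "payload": {
  "claw": [0.005,0.005,0.005],
  "dp": [
    [0,0,0.0007],
    [0,0,0.0007],
    [0,0,0]
  ],
  "twist": [
    [0,0,0],
    [0,0,0],
    [0,0,0]
  ]
}}

```text
clock: 12.6
eef_pos: [0.5509, -0.1401, 0.0453]
eef_rot: [0.816, 0.578, -0.0, 0.001]
ft_force: [-4.9, 0.6, 16.6]
width: 0.207
grip_force: 70.4
```

```bash
python3 -c "
from bench import readout
s=readout.state(); print(s['eef_pos'],s['ft_force'],s['ft_torque'])"
```

```text
[ 0.55092601 -0.14009581  0.04525361] [-4.92718932  0.61867224 16.59359701] [ 0.19389973  1.03306652 -0.01577521]
```

>>> {"api": "apply_moves", "payload": {
  "claw": [0.005,0.005,0.005],
  "dp": [
    [0,0,-0.0015],
    [0,0,-0.0015],
    [0,0,0]
  ],
  "twist": [
    [0,0,0],
    [0,0,0],
    [0,0,0]
  ]
}}

```text
clock: 12.9
eef_pos: [0.5508, -0.1402, 0.0461]
eef_rot: [0.816, 0.578, 0.0, 0.0]
ft_force: [1.4, -1.5, 2.7]
width: 0.21
grip_force: 69.0
```

>>> {"api": "apply_moves", "payload": {
  "claw": [0.005,0.005,0.005,0.005],
  "dp": [
    [-0.001,0,0],
    [-0.001,0,0],
    [-0.001,0,0],
    [0,0,0]
  ],
  "twist": [
    [0,0,0],
    [0,0,0],
    [0,0,0],
    [0,0,0]
  ]
}}

```text
clock: 13.3
eef_pos: [0.5498, -0.1422, 0.0459]
eef_rot: [0.816, 0.578, 0.0, -0.0]
ft_force: [4.1, 2.2, 2.8]
width: 0.212
grip_force: 68.9
```

>>> {"api": "apply_moves", "payload": {
  "claw": [0.005,0.005,0.005],
  "dp": [
    [-0.001,0,0],
    [-0.001,0,0],
    [0,0,0]
  ],
  "twist": [
    [0,0,0],
    [0,0,0],
    [0,0,0]
  ]
}}

```text
clock: 13.6
eef_pos: [0.5489, -0.1448, 0.0459]
eef_rot: [0.816, 0.578, -0.0, 0.0]
ft_force: [3.6, 1.9, 1.9]
width: 0.211
grip_force: 68.9
```

>>> {"api": "apply_moves", "payload": {
  "claw": [0.005,0.005,0.005],
  "dp": [
    [-0.001,0,0],
    [-0.0005,0,0],
    [0,0,0]
  ],
  "twist": [
    [0,0,0],
    [0,0,0],
    [0,0,0]
  ]
}}

```text
clock: 13.9
eef_pos: [0.5485, -0.1457, 0.046]
eef_rot: [0.816, 0.578, 0.0, -0.0]
ft_force: [3.3, 3.9, 3.3]
width: 0.203
grip_force: 68.9
```

>>> {"api": "apply_moves", "payload": {
  "claw": [0.005,0.005,0.005],
  "dp": [
    [-0.001,0,0],
    [-0.0005,0,0],
    [0,0,0]
  ],
  "twist": [
    [0,0,0],
    [0,0,0],
    [0,0,0]
  ]
}}

```text
clock: 14.2
eef_pos: [0.5485, -0.1457, 0.046]
eef_rot: [0.816, 0.578, 0.001, -0.001]
ft_force: [4.2, 5.9, 2.8]
width: 0.207
grip_force: 68.9
```

>>> {"api": "apply_moves", "payload": {
  "claw": [0.005,0.005,0.005],
  "dp": [
    [-0.001,0,0],
    [-0.0005,0,0],
    [0,0,0]
  ],
  "twist": [
    [0,0,0],
    [0,0,0],
    [0,0,0]
  ]
}}

```text
clock: 14.5
eef_pos: [0.5485, -0.1458, 0.0461]
eef_rot: [0.816, 0.578, 0.002, -0.001]
ft_force: [5.8, 8.9, 3.4]
width: 0.209
grip_force: 68.8
```

```bash
python3 - <<'E'
from h import *; from bench import readout,optics
s=readout.state(); print(s["eef_pos"],s["ft_force"])
f=optics.grab_frame("side"); a=f["img"][85:215,200:320]
cv2.imwrite("pics/slid.png",cv2.resize(a,None,fx=4.5,fy=4.5,interpolation=cv2.INTER_CUBIC)[:,:,::-1])
E
```

```text
[ 0.54851941 -0.14577439  0.04610072] [5.82746923 8.87506809 3.42472298]
```

View pics/slid.png

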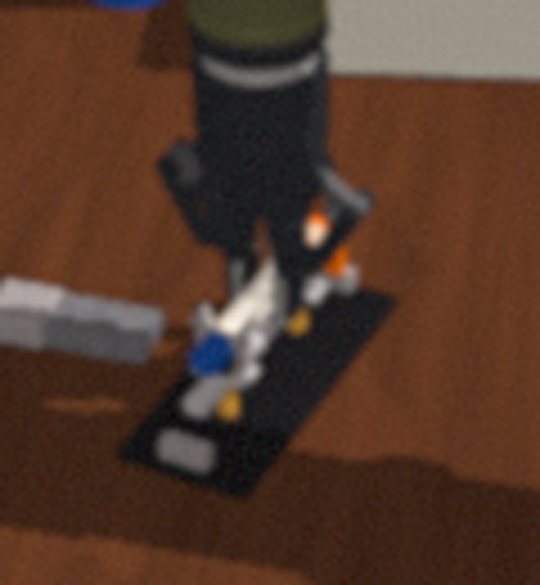

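The side view shows the cap at (212,353), with the tube down in the near clip. The foot is up by the orange stop at (335,260). The push rose to about 10 N with no movement, so it's against the stop. I'll relax the arm and release.

>>> {"api": "apply_moves", "payload": {
  "claw": [0.005,0.005,0.005,0.005],
  "dp": [
    [0.001,0,0],
    [0.001,0,-0.0005],
    [0.001,0,-0.0005],
    [0,0,0]
  ],
  "twist": [
    [0,0,0],
    [0,0,0],
    [0,0,0],
    [0,0,0]
  ]
}}

```text
clock: 14.95
eef_pos: [0.5485, -0.1457, 0.0469]
eef_rot: [0.816, 0.578, 0.0, -0.0]
ft_force: [2.9, 2.9, 2.2]
width: 0.207
grip_force: 68.8
```

>>> {"api": "apply_moves", "payload": {
  "claw": [0.022,0.03,0.04,0.045,0.05,0.05,0.05,0.05],
  "dp": [
    [0,0,0],
    [0,0,0],
    [0,0,0],
    [0,0,0],
    [0,0,0],
    [0,0,0],
    [0,0,0],
    [0,0,0]
  ],
  "twist": [
    [0,0,0],
    [0,0,0],
    [0,0,0],
    [0,0,0],
    [0,0,0],
    [0,0,0],
    [0,0,0],
    [0,0,0]
  ]
}}

```text
clock: 15.75
eef_pos: [0.5484, -0.1462, 0.0469]
eef_rot: [0.816, 0.578, -0.0, 0.0]
ft_force: [0.1, -0.4, -0.3]
width: 0.589
grip_force: 0.0
```

>>> {"api": "apply_moves", "payload": {
  "claw": [0.05,0.05,0.05,0.05,0.05,0.05,0.05,0.05],
  "dp": [
    [0,0,-0.01],
    [0,0,-0.02],
    [0,0,-0.03],
    [0,0,-0.04],
    [0,0,-0.04],
    [0,-0.04,-0.03],
    [0,-0.04,-0.02],
    [0,-0.04,0]
  ],
  "twist": [
    [0,0,0],
    [0,0,0],
    [0,0,0],
    [0,0,0],
    [0,0,0],
    [0,0,0],
    [0,0,0],
    [0,0,0]
  ]
}}

```text
clock: 16.55
eef_pos: [0.436, -0.1056, 0.2407]
eef_rot: [0.816, 0.578, 0.002, 0.003]
ft_force: [0.7, 0.7, 0.1]
width: 0.586
grip_force: 0.0
```

>>> {"api": "apply_moves", "payload": {
  "claw": [0.05,0.05,0.05,0.05,0.05,0.05,0.05,0.05],
  "dp": [
    [-0.045,0,0],
    [-0.045,0,0],
    [-0.045,0,0],
    [-0.045,0,0],
    [-0.045,0,0],
    [-0.045,0,0],
    [0,0,0],
    [0,0,0]
  ],
  "twist": [
    [0,0,0],
    [0,0,0],
    [0,0,0],
    [0,0,0],
    [0,0,0],
    [0,0,0],
    [0,0,0],
    [0,0,0]
  ]
}}

```text
clock: 17.35
eef_pos: [0.3451, -0.3614, 0.2373]
eef_rot: [0.817, 0.577, 0.0, -0.0]
ft_force: [-0.3, 0.7, 0.3]
width: 0.589
grip_force: 0.0
```

```bash
python3 - <<'E'
from h import *; from bench import readout,optics,spot_point
w=[]
for n in("top","side"):
    f=optics.grab_frame(n); P=cloud(f)
    hsv=cv2.cvtColor(f["img"],cv2.COLOR_RGB2HSV); H,S,V=[hsv[...,i].astype(int) for i in range(3)]
    near=np.hypot(P[...,0]-.552,P[...,1]+.139)<.11
    b=near&(P[...,2]>.04)&(P[...,2]<.14)&(H>95)&(H<130)&(S>120); print(n,"blue",b.sum(),np.nanmean(P[b],0).round(4))
    d=np.array([.332,.943]);q=P[...,:2]-[.552,-.139]; t=q@d; lat=q@np.array([.943,-.332])
    for lo,hi in((-.03,-.01),(-.01,.01),(.01,.03)):
        k=near&(t>lo)&(t<hi)&(abs(lat)<.015)&(P[...,2]>.06); print(lo,k.sum(),"top z",np.percentile(P[k][:,2],[50,90]).round(4),"lat",lat[k].mean().round(4))
    for l in("tube","tube_foot","seat","stop"):
        print(l,[(np.round(x["centre"],3).tolist(),round(x["p"],2)) for x in spot_point(l,f)[:2]])
    a=f["img"][155:230,300:400] if n=="top" else f["img"][115:205,215:315]
    w.append(cv2.resize(a,(400,300 if n=="top" else 360),interpolation=cv2.INTER_CUBIC))
o=np.zeros((360,800,3),np.uint8); o[:300,:400]=w[0]; o[:,400:]=w[1]; cv2.imwrite("pics/fin.png",o[:,:,::-1])
E
```

```text
top blue 36 [ 0.5692 -0.082   0.0767]
-0.03 50 top z [0.076  0.0786] lat -0.0032
-0.01 48 top z [0.0747 0.0787] lat -0.0034
0.01 48 top z [0.0752 0.079 ] lat -0.0029
tube [([0.551, -0.134, 0.067], 0.69)]
tube_foot [([0.528, -0.208, 0.07], 0.61)]
seat [([0.554, -0.136, 0.071], 0.55)]
stop [([0.529, -0.204, 0.064], 0.46)]
side blue 60 [ 0.568  -0.0789  0.0712]
-0.03 40 top z [0.075  0.0785] lat -0.0065
-0.01 42 top z [0.0761 0.0783] lat -0.007
0.01 39 top z [0.076  0.0785] lat -0.0059
tube [([0.55, -0.136, 0.07], 0.67)]
tube_foot [([0.531, -0.206, 0.067], 0.8)]
seat [([0.549, -0.144, 0.067], 0.87)]
stop [([0.527, -0.207, 0.068], 0.65), ([0.549, -0.141, 0.066], 0.22)]
```

View pics/fin.png

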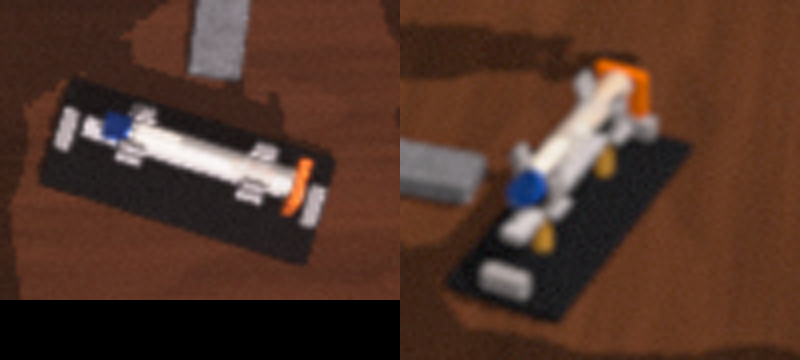

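In both views the tube lies level in both clips, its top about 78 mm above the table. Its closed end meets the orange stop at (293,185) in the top view and (625,85) in the side view. The gripper is clear.

```bash
python3 -c "
from bench import ticket
print(ticket.hand_in())"
```

```text
the job is handed in; nothing more can be done
None
```

I handed in the job at about 18.5 s of the 54 s. The tube is pressed into both clips with its closed end against the orange stop, and the gripper has let go and is clear. The hand-in returned no verdict; the push peaked at about 16.6 N at the wrist, and the last pictures show the tube level at about the seated height.

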